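Hold a square in the open corner of a tube joint

ROBOT

A 6-joint arm with a two-finger parallel gripper is mounted at the origin on the work surface. World frame = base frame: x ahead of the robot, y to its left, z up, the work surface at z = 0. Lengths are in m, angles in degrees, forces in N, time in s.
With the tool pointing down it reaches from about 0.4 to 0.825 m from the base axis. Payload 7 kg.
Tool frame: the origin (TCP) lies between the finger pads; the fingertips stand 22 mm ahead of it and the grasp point (between the pads) lies 3 mm ahead of it; z points along the fingers, y is the line along which they close (so a half turn about z gives the same grasp; the last joint's range is limited). The gripper opens to 88 mm and grips with 3 to 60 N. Pads are 19 mm wide; open, the fingers measure 130 mm over their backs; the gripper's body (78 mm by 193 mm) begins 47 mm behind the grasp point.
Start: joints at [-50.185, 20.546, 0.682, 0, -70.136, -16.507], TCP at [0.267, -0.62, 0.249] pointing down, gripper open.
Joint ranges: [-176.03, 176.03], [-82.01, 121.73], [-58.28, 71.71], [-173.87, 95.51], [-174.79, -0.11], [-173.66, 173.66]. Speed limits (degrees/s): [136.94, 136.94, 172.46, 180, 180, 180].

INTERFACE

Orientations are given as [roll, pitch, yaw] about the fixed x, y, z axes, in that order (R = Rz(yaw) Ry(pitch) Rx(roll)).
In Python, from plant import ctrl gives the robot as it stands.
- The arm moves only by the tool apply_moves, never from a script. Its argument "targets" is a list of rows, each an object with "travel": the shift along the tool's x, y, z in mm, a list of three; "roll": the turn about the tool's z in degrees; "jaw": the finger opening in mm, from 0 to 87.6. In form: [{"travel": [tx, ty, tz], "roll": roll, "jaw": jaw}, ...]. A call has 1 to 10 rows; each row shifts and turns the commanded pose from where the row before left it, along the tool's axes as they then stand; what a row does not reach is not made up. A row lasts 1/10 s, in which the tool goes at most 50 mm and 8.59 degrees, less where a joint would pass 70% of its speed; a pose out of reach is approached as far as the arm can. A call with a gripper value outside its range is refused whole. The fingers move at their own pace and stop on an object; the grip force is fixed at half the most. Time passes only in rows, so rows that do not move let the fingers close. It gives the time, the measured TCP pose, the force, the opening and the grip force at its end, in the units of the state.
- ctrl.get_obs(): the state, without advancing time (a new reading comes with each control period).
- ctrl.snapshot(name): name is "side" or "top"; returns the picture (384x512x3 uint8, red, green, blue); there is no depth.
- ctrl.calibration(name): a dict with "K" (3x3 intrinsics, pixels), "extrinsics" (4x4, takes a point from camera to world coordinates). Camera axes: x right, y down, z forward; pixel columns grow to the right and rows downward; lengths in m; the calibration is good to about 2 mm. A picture is of the moment at which its call begins. calibration takes no time and is no camera call.
- ctrl.close_job(): hands the job in; it is judged then, once.
The state is a dict: "clock": time; "joint_pos": joint angles; "qvel": joint speeds; "tau": joint torques, N m; "tool_pos": TCP position; "orientation": TCP orientation; "force": force on the tool from outside, world axes, zero at the start; "moment": the same for the moment, N m; "opening": finger opening in m; "gripper_force": force on a finger pad.
Only numpy, scipy, OpenCV 4.12 (cv2) and the standard library are available. Lean on these libraries where they do the work, as an engineer would, in place of code of your own. Each camera call takes 0.05 s, during which the arm holds its last target. There are 200 camera calls.

TASK

A tack-welded tee of steel tube is clamped on the fixture slab: one of its two inner corners already holds an orange magnet, the other, open one is marked with a yellow cross. Pick up the blue square by its upright grip tab, lay it flat on the slab in the marked corner and press its heel home so that one leg bears flush on the stud tube and the other flush on the cross tube. Finish while still gripping it and pressing it firmly against both tubes (don't let go), and leave the magnet and everything else on the bench where it is.

Things in the scene. Friction and masses are not known exactly. Their poses are not given: they have to be found in the camera images.
- square: Loose flat L, blue legs joined by an aluminium diagonal brace, about 380 g. Legs 130 mm long outside, 24 wide, 18 high, lying flat. Origin: underside, below the centre of the grip tab; z up. From the heel (outer corner, at x=+45, y=-45 mm) one leg runs along -x, the other along +y; the outer faces are its planes x=+45 and y=-45 mm.
- tab_top (a point): Centre of the top edge of the square's grip tab, 58 mm above the square's underside. The tab is an upright aluminium plate 12 mm thick, 50 mm long, standing clear above the legs from 18 to 58 mm; its length runs along (1,1) in the square's xy, so from above it is gripped across its 12 mm thickness, along the line from origin to heel, (1,-1).
- heel (a point): The heel of the square: its outer corner, at the underside.
- fixture: Fixed dark steel slab 10 mm thick, carrying the tee; place and yaw vary. Origin: at bench level under the joint, where the cross tube's face meets the stud's centre line; x runs along the stud towards the cross tube, y along the cross tube, z up. Slab x -200 to +70, y -170 to +170 mm. Two clamps, 66 mm high, at y=+-125, x 11 to 64 mm, hold the cross tube.
- cross_tube: Fixed steel tube along the fixture's y, 300 mm long, 40 mm wide, 30 mm high, on the slab (top 40 mm above the bench). Clean and smooth (friction with the square about 0.4). Its face toward the stud is the fixture's plane x=0. Origin: centre of its underside.
- stud_tube: Fixed steel tube along the fixture's x, from x=-170 mm to 0, 40 mm wide, 30 mm high, on the slab; its side faces are the fixture's planes y=+20 and y=-20 mm. Origin: centre of its underside.
- corner_left (a point): Inner corner of the tee on the fixture's +y side, at slab level (fixture x=0, y=+20, z=10 mm). A square home here has the same yaw as the fixture.
- corner_right (a point): Inner corner of the tee on the fixture's -y side, at slab level (fixture x=0, y=-20, z=10 mm). A square home here has the fixture's yaw plus 90 degrees.
- magnet: Loose orange block magnet 44 x 44 x 26 mm with a steel button on top (38 mm high in all), 600 g, sitting in the corner that is already held. Origin: centre of its underside.
- mark: Yellow paint cross, flat on the slab, about 40 mm across, in the open corner; its origin (centre) is 25 mm from each tube's face. It has no thickness to speak of; the square goes over it.
- wrench: Bystander: steel wrench lying on the bench. Origin near its middle.
- screwdriver: Bystander: screwdriver lying on the bench. Origin near its middle.
- spray_can: Bystander: spray can, 60 mm across, 170 mm tall. Origin: centre of its underside.
- disc: Bystander: grey grinding disc lying flat, 116 mm across, 6 mm thick. Origin: centre of its underside.
- offcut: Bystander: offcut of steel tube, 90 x 40 x 30 mm. Origin: centre of its underside.
- mug: Bystander: blue mug, 80 mm across, 90 mm tall. Origin: centre of its underside.
There are look-alikes about, which are no part of the job. Leave any purple look-alike of the square alone.

How it is judged (in metres and radians):
On the way:
1. the square is picked up clear of the bench in the fingers (height (world z) of square above 0.018 m and contact force between the fingers and square above 2 N), for 0.1 s.
At the end, for the whole second after the job is handed in: Square flat on the slab (within 4 mm, tilt under 2 degrees) in the corner with the yellow cross, heel within 4 mm of the corner, legs within 0.02 rad of the tubes, at rest, still gripped by the fingers and pressing on both tubes with over 1.5 N each (((horizontal distance between heel and corner_left below 0.004 m and angle between the x axis of square and the x axis of fixture, either way round below 0.02 rad and horizontal distance between mark and corner_left below 0.05 m) or (horizontal distance between heel and corner_right below 0.004 m and angle between the x axis of square and the y axis of fixture, either way round below 0.02 rad and horizontal distance between mark and corner_right below 0.05 m)) and contact force between square and stud_tube above 1.5 N and contact force between square and cross_tube above 1.5 N and contact force between the fingers and square above 2 N and z of square in the frame of fixture below 0.014 m and angle between square's own z axis and vertical below 0.035 rad and linear speed of square below 0.02 m/s); the arm keeps its last pose, push and grip.
It fails at once if the magnet is shifted more than 15 mm (distance of magnet from where it was at the start of the episode above 0.015 m).
It fails at once if a bystander is shifted more than 30 mm (distance of any of wrench, screwdriver, spray_can, disc, offcut, mug from where it was at the start of the episode above 0.03 m).
It also fails if it takes over 64 s, if anything falls off the work surface, if the arm or the gripper's body presses on something with over 40 N, if the wrist force passes 120 N, or if a joint passes its speed limit or range.

## Working session

There is one attempt and no reset: what is moved stays moved. The work goes in short steps, Python scripts to look and compute and a tool call to move; the robot and the scene stay as the last step left them, time stands still between calls to the robot, and variables do not carry over. Pictures are saved under pics/ and viewed, at most 10 in all, crops included, and the job is handed in when it is done.

Besides the shell and the picture viewer there is one more tool, called after "Emit:" by a JSON object that holds its "op" and its "data", one argument or row to a line. apply_moves: Moves the arm, as the interface text tells. Its arguments: {"type":"object","properties":{"targets":{"type":"array","items":{"type":"object","properties":{"travel":{"type":"array","items":{"type":"number"}},"roll":{"type":"number"},"jaw":{"type":"number"}}}}},"required":["targets"]}

```bash
mkdir -p pics
python3 - <<'E'
from plant import ctrl
import cv2
for n in("top","side"):
    cv2.imwrite(f"pics/{n}0.png",cv2.resize(ctrl.snapshot(n)[:,:,::-1],(800,600),interpolation=cv2.INTER_CUBIC))
    c=ctrl.calibration(n);print(c["K"],c["extrinsics"])
print(ctrl.get_obs())
E
```

```text
[[399.29353739   0.         255.13736915]
 [  0.         399.29353739 192.76884274]
 [  0.           0.           1.        ]] [[-0.00372446 -0.99055212  0.13708619  0.3172187 ]
 [-0.99999085  0.00397793  0.00157509 -0.00965284]
 [-0.00210552 -0.13707907 -0.99055787  1.40441355]
 [ 0.          0.          0.          1.        ]]
[[377.33839504   0.         259.50182567]
 [  0.         377.33839504 192.24397843]
 [  0.           0.           1.        ]] [[-0.96668403 -0.16579643  0.19502186  0.24814708]
 [-0.25591671  0.64191761 -0.72280593  0.80794463]
 [-0.00534932 -0.7486343  -0.66296159  0.82841653]
 [ 0.          0.          0.          1.        ]]
{'clock': 0.1, 'joint_pos': array([-5.01829322e+01,  2.05874368e+01,  6.41722422e-01, -1.74034987e-02,
       -7.01345633e+01, -1.65069197e+01]), 'qvel': array([ 0.02013056, -0.08353401,  0.15057356,  0.06551068,  0.02355327,
        0.06402608]), 'tau': array([-2.99176776e-03, -5.84162843e+01,  2.93752956e+01,  7.01542273e+00,
        1.01708501e-02, -9.33501656e-05]), 'tool_pos': array([ 0.26693995, -0.61956749,  0.2477367 ]), 'orientation': array([ 1.79918382e+02, -7.12429452e-03, -1.56695772e+02]), 'force': array([ 0.25634652,  0.113273  , -0.09231655]), 'moment': array([ 0.02000664, -0.0549656 ,  0.04627998]), 'gripper_force': 0.0, 'opening': 0.08787244545974453}
```

View pics/top0.png

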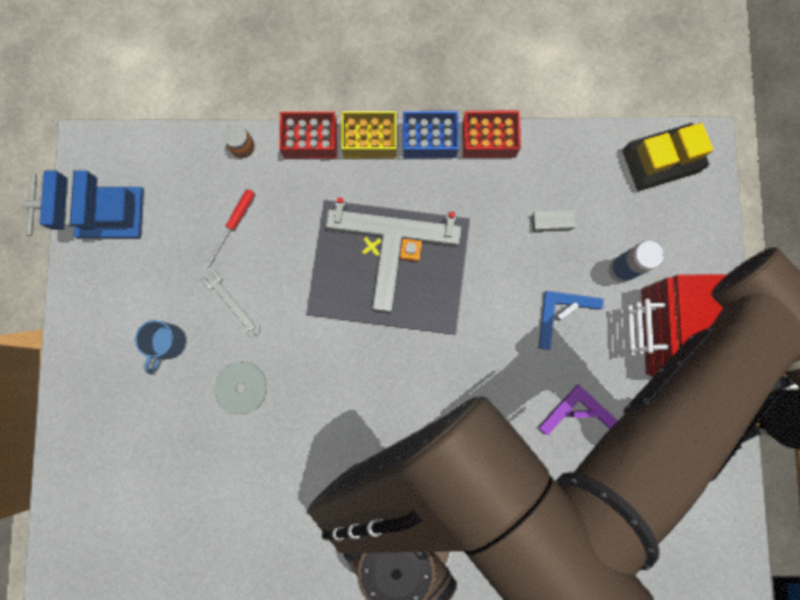

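View pics/side0.png

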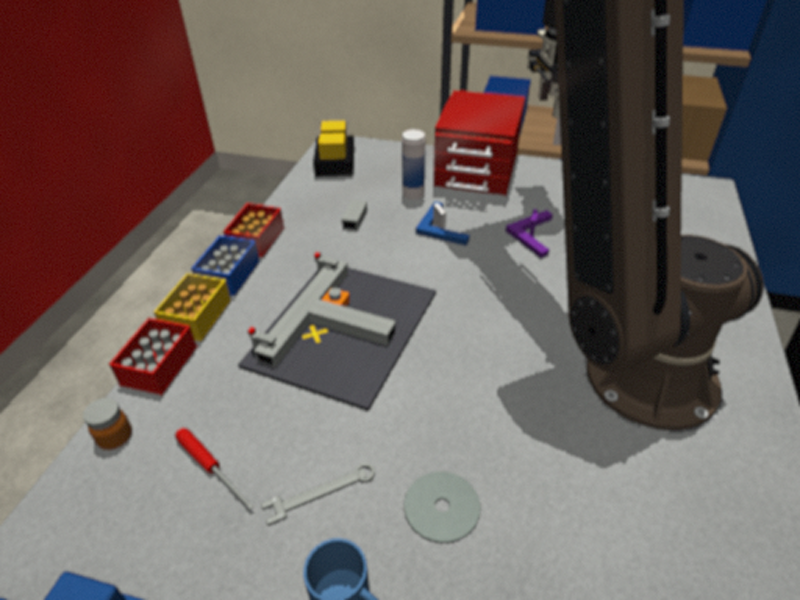

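The top view shows two L-shaped candidates: a blue one at (565,315) and a purple one at (580,410), in 800x600 pixels. The blue one with the aluminium tab fits the description. The yellow cross at (372,245) is on the image-left side of the stud (world +y), so the target is corner_left. The magnet is at (411,248). Next I'll fit silhouettes and check an enlarged crop.

```bash
cat > h.py <<'E'
import numpy as np,cv2
from scipy.optimize import minimize
from plant import ctrl
def proj(P,n):
    c=ctrl.calibration(n);E=np.linalg.inv(c["extrinsics"]);q=(P@E[:3,:3].T+E[:3,3])@c["K"].T
    return q[:,:2]/q[:,2:]
def ray(px,n,z):
    c=ctrl.calibration(n);E=c["extrinsics"];d=E[:3,:3]@np.linalg.solve(c["K"],[*px,1]);o=E[:3,3]
    return o+d*(z-o[2])/d[2]
def box(x0,x1,y0,y1,z0,z1): return np.array([[x,y,z] for x in(x0,x1) for y in(y0,y1) for z in(z0,z1)])/1000.
SQ=[box(-85,45,-45,-21,0,18),box(21,45,-45,85,0,18)]
SLAB=[box(-200,70,-170,170,0,10),box(0,40,-150,150,10,40),box(11,64,-140,-110,10,40),box(11,64,110,140,10,40)]
def tf(P,p,z=0):
    c,s=np.cos(p[2]),np.sin(p[2]);return P@np.array([[c,s,0],[-s,c,0],[0,0,1]])+[p[0],p[1],z]
def render(B,p,n,z=0,S=4):
    m=np.zeros((384*S,512*S),np.uint8)
    for b in B:
        q=cv2.convexHull(((proj(tf(b,p,z),n)+.5)*S-.5).astype(np.float32))
        cv2.fillConvexPoly(m,np.round(q*16).astype(np.int32),255,shift=4)
    return cv2.resize(m,(512,384),interpolation=cv2.INTER_AREA)/255.
def fit(B,masks,p0,z=0):
    f=lambda p:sum(np.abs(render(B,p,n,z)-m).sum() for n,m in masks.items())/sum(m.sum() for m in masks.values())
    for s in(.02,.004):
        p0=minimize(f,p0,method="Nelder-Mead",options=dict(initial_simplex=[p0]+[np.add(p0,d) for d in np.diag([s,s,s*5])],xatol=1e-5,fatol=1e-6)).x
    return p0,f(p0)
def blob(m,near):
    k,l,st,c=cv2.connectedComponentsWithStats(m.astype(np.uint8));i=1+np.argmin([np.hypot(*(x-near)) for x in c[1:]]+0*c[1:,0]+1e3*(st[1:,4]<60))
    return (l==i).astype(float)
E
python3 - <<'E'
from h import *
im={n:ctrl.snapshot(n) for n in("top","side")}
hs={n:cv2.cvtColor(i,cv2.COLOR_RGB2HSV) for n,i in im.items()}
bl={n:blob((h[...,0]>100)&(h[...,0]<122)&(h[...,1]>120),c) for (n,h),c in zip(hs.items(),[(360,203),(283,145)])}
sl={}
for (n,h),c in zip(hs.items(),[(248,171),(217,213)]):
    m=blob((h[...,2]<100),c).astype(np.uint8)
    ct=max(cv2.findContours(m,cv2.RETR_EXTERNAL,2)[0],key=cv2.contourArea);sl[n]=cv2.fillPoly(m,[cv2.convexHull(ct)],1).astype(float)
h0=ray((547*.64,293*.64),"top",.018);print("heel approx",h0)
for nm,B,M,p0 in(("sq",SQ,bl,[h0[0]-.045,h0[1]-.045,1.5]),("slab",SLAB[:1],sl,[.77,-.0,-.13])):
    print(nm,[m.sum() for m in M.values()])
    for ks in(["top"],["side"],["top","side"]):
        p,e=fit(B,{k:M[k] for k in ks},p0);print(nm,ks,p[:2].round(4),np.degrees(p[2]).round(2),round(e,3))
    if nm=="sq":ps=p
    else:pf=p
np.save("p.npy",[ps,pf])
o=[]
def draw(img,b,p,n,x0,y0,S,col):
    for bb in b:
        q=cv2.convexHull(((proj(tf(bb,p),n)+.5-[x0,y0])*S-.5).astype(np.float32));cv2.polylines(img,[np.round(q).astype(np.int32)],True,col,1)
def crop(n,x0,y0,w,h,S): return cv2.resize(im[n][y0:y0+h,x0:x0+w,::-1],None,fx=S,fy=S,interpolation=cv2.INTER_CUBIC)
a=crop("top",185,115,120,110,4);draw(a,SLAB,pf,"top",185,115,4,(0,0,255));draw(a,[box(-170,0,-20,20,10,40)],pf,"top",185,115,4,(0,255,0))
b=crop("top",330,175,70,110,4);draw(b,SQ,ps,"top",330,175,4,(0,0,255))
cv2.imwrite("pics/c1.png",np.hstack([a,b]))
E
```

```text
heel approx [ 0.5263485  -0.34075235  0.018     ]
sq [np.float64(403.0), np.float64(245.0)]
sq ['top'] [ 0.4821 -0.376 ] 83.74 0.353
sq ['side'] [ 0.4842 -0.3771] 86.87 0.617
sq ['top', 'side'] [ 0.4817 -0.3756] 84.66 0.459
slab [np.float64(289.0), np.float64(6690.0)]
slab ['top'] [0.6987 0.1031] -23.05 23.599
slab ['side'] [0.6563 0.008 ] -8.22 0.065
slab ['top', 'side'] [0.656  0.0083] -8.18 1.055
```

View pics/c1.png

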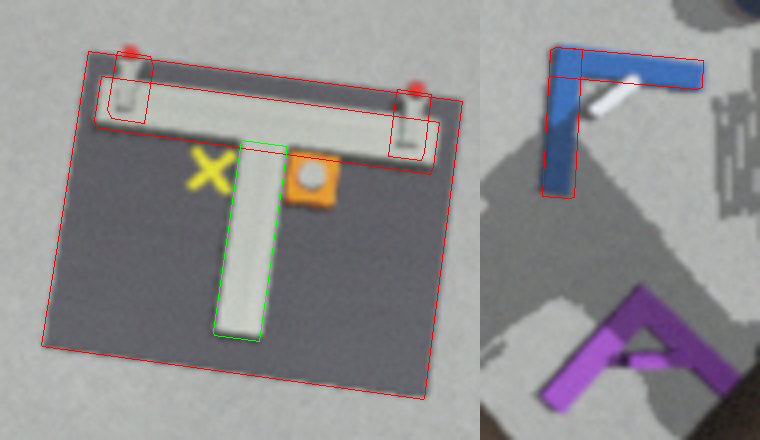

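The crop confirms the blue square (heel at top left, leg to the right and leg down, tab inside) next to the purple look-alike. The cross is left of the stud and the magnet right. I'll refine the masks.

Run:
```python
from h import *
ps,pf=np.load("p.npy")
im={n:ctrl.snapshot(n) for n in("top","side")}
S={};B={}
for n,i in im.items():
    f=i.astype(int);h=cv2.cvtColor(i,cv2.COLOR_RGB2HSV)
    roi=cv2.dilate(render(SQ,ps,n),np.ones((9,9)))>0
    B[n]=(roi&(f[...,2]-f[...,0]>40)&(h[...,0]>98)&(h[...,0]<125)).astype(float)
    r=render(SLAB[:1],pf,n);roi=(cv2.dilate(r,np.ones((13,13)))>0); core=cv2.erode(r,np.ones((15,15)))>.9
    g=cv2.cvtColor(i,cv2.COLOR_RGB2GRAY);t=(np.median(g[core&(g<120)])+np.median(g[roi&(r==0)]))/2
    m=(roi&(g<t)|core).astype(np.uint8)
    S[n]=cv2.morphologyEx(m,cv2.MORPH_OPEN,np.ones((3,3))).astype(float);print(n,t,B[n].sum())
for nm,b,M,p0 in(("sq",SQ,B,ps),("slab",SLAB[:1],S,pf)):
    for ks in(["top"],["side"],["top","side"]):
        p,e=fit(b,{k:M[k] for k in ks},p0);print(nm,ks,p[:2].round(4),np.degrees(p[2]).round(2),round(e,3))
        if ks==["top"]: h=tf(np.array([[.045,-.045,0]]),p);print(h)
    if nm=="sq":ps=p
    else:pf=p
np.save("p.npy",[ps,pf])
mk=cv2.moments(((lambda h:(h[...,0]>24)&(h[...,0]<36)&(h[...,1]>120))(cv2.cvtColor(im["top"],cv2.COLOR_RGB2HSV))[140:170,225:250]).astype(np.uint8))
print("mark",ray((225+mk["m10"]/mk["m00"],140+mk["m01"]/mk["m00"]),"top",.01),"pred",tf(np.array([[-.025,.045,0]]),pf))
print("tab",proj(tf(np.array([[0,0,.058]]),ps),"top")*1.5625,proj(tf(np.array([[0,0,.058]]),ps),"side")*1.5625)
print("target origin",tf(np.array([[-.045,.065,.01]]),pf))
```

```text
top 136.5 486.0
side 123.5 255.0
sq ['top'] [ 0.4834 -0.3765] 81.81 0.147
[[ 0.53436082 -0.33838153  0.        ]]
sq ['side'] [ 0.4855 -0.3807] 85.65 0.557
sq ['top', 'side'] [ 0.4835 -0.3766] 81.46 0.299
slab ['top'] [0.6567 0.0075] -7.82 0.068
[[ 0.69513684 -0.04316443  0.        ]]
slab ['side'] [0.6558 0.0086] -7.76 0.13
slab ['top', 'side'] [0.6564 0.0082] -7.66 0.099
mark [0.63819746 0.05524638 0.01      ] pred [[0.63766293 0.05612444 0.        ]]
tab [[568.52104842 309.65118238]] [[438.74244846 207.46607046]]
target origin [[0.62050651 0.07861127 0.01      ]]
```

Run:
```python
from h import *
for px,z in[((630,350),.03),((630,350),.1),((645,372),0),((645,285),0),((664,350),.1)]:print("top",px,z,ray(np.array(px)/1.5625,"top",z).round(3))
for px,z in[((447,190),.0),((437,187),0),((508,190),0),((447,182),.03),((488,186),.03)]:print("side",px,z,ray(np.array(px)/1.5625,"side",z).round(3))
p=np.load("p.npy")[0];c,s=np.cos(np.radians(37)),np.sin(np.radians(37))
for a in(-.0965,.0965):
  for b in(-.039,.039):print((p[:2]+[a*c-b*s,a*s+b*c]).round(3))
```

```text
top (630, 350) 0.03 [ 0.397 -0.516  0.03 ]
top (630, 350) 0.1 [ 0.393 -0.49   0.1  ]
top (645, 372) 0 [ 0.35  -0.558  0.   ]
top (645, 285) 0 [ 0.547 -0.569  0.   ]
top (664, 350) 0.1 [ 0.393 -0.561  0.1  ]
side (447, 190) 0.0 [ 0.498 -0.555  0.   ]
side (437, 187) 0 [ 0.528 -0.564  0.   ]
side (508, 190) 0 [ 0.34  -0.596  0.   ]
side (447, 182) 0.03 [ 0.497 -0.546  0.03 ]
side (488, 186) 0.03 [ 0.39  -0.552  0.03 ]
[ 0.43  -0.466]
[ 0.383 -0.404]
[ 0.584 -0.35 ]
[ 0.537 -0.287]
```

Emit:
{"op": "apply_moves", "data": {
  "targets": [
    {"travel": [0,0,-30],"roll": -8.5,"jaw": 70},
    {"travel": [0,0,-30],"roll": -8.5,"jaw": 70}
  ]
}}

```text
clock: 0.5
tool_pos: [0.2667, -0.6195, 0.3082]
orientation: [179.8, 0.0, -139.4]
force: [0.8, -0.0, 1.2]
opening: 0.0769
gripper_force: 0.0
```

Emit:
{"op": "apply_moves", "data": {
  "targets": [
    {"travel": [-40.3,5.5,0],"roll": 0,"jaw": 60},
    {"travel": [-40.3,5.5,0],"roll": 0,"jaw": 60},
    {"travel": [-40.3,5.5,0],"roll": 0,"jaw": 60},
    {"travel": [-40.3,5.5,0],"roll": 0,"jaw": 60},
    {"travel": [-40.3,5.5,0],"roll": 0,"jaw": 60},
    {"travel": [-40.3,5.5,0],"roll": 0,"jaw": 60},
    {"travel": [-40.3,5.5,0],"roll": 0,"jaw": 60},
    {"travel": [-40.3,5.5,0],"roll": 0,"jaw": 60},
    {"travel": [0,0,0],"roll": -8.5,"jaw": 60},
    {"travel": [0,0,0],"roll": -8.5,"jaw": 60}
  ]
}}

```text
clock: 1.5
tool_pos: [0.4854, -0.3765, 0.3085]
orientation: [180.0, 0.0, -122.2]
force: [-1.1, 0.6, 0.2]
opening: 0.0599
gripper_force: 0.0
```

Emit:
{"op": "apply_moves", "data": {
  "targets": [
    {"travel": [0,0,10],"roll": -8.5,"jaw": 60},
    {"travel": [0,0,10],"roll": -8.5,"jaw": 60},
    {"travel": [0,0,10],"roll": -8.5,"jaw": 60},
    {"travel": [0,0,10],"roll": -8.5,"jaw": 60},
    {"travel": [0,0,10],"roll": -8.5,"jaw": 60},
    {"travel": [0,0,10],"roll": -8.5,"jaw": 60},
    {"travel": [0,0,10],"roll": -8.5,"jaw": 60},
    {"travel": [0,0,10],"roll": -8.5,"jaw": 60},
    {"travel": [0,0,20],"roll": -1.7,"jaw": 60},
    {"travel": [0,0,0],"roll": 0,"jaw": 60}
  ]
}}

```text
clock: 2.5
tool_pos: [0.4831, -0.377, 0.206]
orientation: [179.9, 0.2, -53.0]
force: [-0.2, 0.1, -1.6]
opening: 0.0598
gripper_force: 0.0
```

Emit:
{"op": "apply_moves", "data": {
  "targets": [
    {"travel": [0,0,40],"roll": 0,"jaw": 50},
    {"travel": [0,0,40],"roll": 0,"jaw": 50},
    {"travel": [0,0,10],"roll": 0,"jaw": 50},
    {"travel": [0,0,0],"roll": 0,"jaw": 50}
  ]
}}

```text
clock: 2.9
tool_pos: [0.4839, -0.3777, 0.1179]
orientation: [179.9, 0.1, -53.0]
force: [0.5, -0.4, 0.3]
opening: 0.05
gripper_force: 0.0
```

Run:
```python
from h import *
a=ctrl.snapshot("top")[160:240,320:420,::-1];b=ctrl.snapshot("side")[90:190,230:330,::-1]
cv2.imwrite("pics/c2.png",np.hstack([cv2.resize(a,None,fx=4,fy=4,interpolation=2),cv2.resize(b,(320,320),interpolation=2)]))
```

```text
(no output)
```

View pics/c2.png

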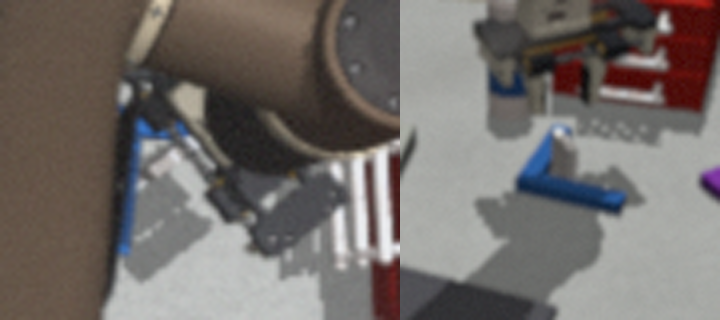

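Run:
```python
from h import *
f=lambda q:((q-[230,90])*3.2+[400,0]).round(0)
print("tips",f(proj(np.array([[.484,-.378,.096],[.484+.025*.8,-.378+.025*.6,.096],[.484-.025*.8,-.378-.025*.6,.096]]),"side")))
p=np.load("p.npy")[0];print("tab",f(proj(tf(np.array([[0,0,.058],[.0177,.0177,.058],[-.0177,-.0177,.058]]),p),"side")))
```

```text
tips [[563. 108.]
 [544. 112.]
 [583. 104.]]
tab [[563. 137.]
 [571. 148.]
 [554. 126.]]
```

The side crop shows the fingertips at (540,112)/(587,103), straddling the tab top at about (563,137), as predicted. Descending to grip.

Emit:
{"op": "apply_moves", "data": {
  "targets": [
    {"travel": [0,0,25],"roll": 0,"jaw": 50},
    {"travel": [0,0,25],"roll": 0,"jaw": 50},
    {"travel": [0,0,15],"roll": 0,"jaw": 50},
    {"travel": [0,0,7],"roll": 0,"jaw": 50},
    {"travel": [0,0,0],"roll": 0,"jaw": 20},
    {"travel": [0,0,0],"roll": 0,"jaw": 0},
    {"travel": [0,0,0],"roll": 0,"jaw": 0},
    {"travel": [0,0,0],"roll": 0,"jaw": 0},
    {"travel": [0,0,0],"roll": 0,"jaw": 0}
  ]
}}

```text
clock: 3.9
tool_pos: [0.4847, -0.3779, 0.0472]
orientation: [-180.0, -0.0, -53.0]
force: [0.5, -0.8, -0.6]
opening: 0.016
gripper_force: 0.0
```

Emit:
{"op": "apply_moves", "data": {
  "targets": [
    {"travel": [0,0,0],"roll": 0,"jaw": 0},
    {"travel": [0,0,0],"roll": 0,"jaw": 0},
    {"travel": [0,0,0],"roll": 0,"jaw": 0}
  ]
}}

```text
clock: 4.2
tool_pos: [0.4846, -0.3779, 0.047]
orientation: [-180.0, -0.0, -53.0]
force: [-1.6, 1.5, 5.4]
opening: 0.012
gripper_force: 30.0
```

Emit:
{"op": "apply_moves", "data": {
  "targets": [
    {"travel": [0,0,-10],"roll": 0,"jaw": 0},
    {"travel": [0,0,-20],"roll": 0,"jaw": 0},
    {"travel": [0,0,-30],"roll": 0,"jaw": 0},
    {"travel": [0,0,-30],"roll": 0,"jaw": 0},
    {"travel": [0,0,-30],"roll": 0,"jaw": 0},
    {"travel": [0,0,0],"roll": 0,"jaw": 0},
    {"travel": [0,0,0],"roll": 0,"jaw": 0}
  ]
}}

```text
clock: 4.9
tool_pos: [0.4843, -0.3775, 0.1668]
orientation: [-179.9, -0.0, -53.0]
force: [-0.4, -0.4, -5.0]
opening: 0.0119
gripper_force: 30.0
```

Emit:
{"op": "apply_moves", "data": {
  "targets": [
    {"travel": [-10,-12.8,0],"roll": 0,"jaw": 0},
    {"travel": [-20,-25.6,0],"roll": 0,"jaw": 0},
    {"travel": [-29,-37.1,0],"roll": 0,"jaw": 0},
    {"travel": [-29,-37.1,0],"roll": 0,"jaw": 0},
    {"travel": [-29,-37.1,0],"roll": 0,"jaw": 0},
    {"travel": [-29,-37.1,0],"roll": 0,"jaw": 0},
    {"travel": [-29,-37.1,0],"roll": 0,"jaw": 0},
    {"travel": [-29,-37.1,0],"roll": 0,"jaw": 0},
    {"travel": [-29,-37.1,0],"roll": 0,"jaw": 0},
    {"travel": [-29,-37.1,0],"roll": 0,"jaw": 0}
  ]
}}

```text
clock: 5.9
tool_pos: [0.5933, 0.0356, 0.1649]
orientation: [179.8, 0.1, -53.0]
force: [1.1, -0.3, -4.6]
opening: 0.0117
gripper_force: 30.0
```

Emit:
{"op": "apply_moves", "data": {
  "targets": [
    {"travel": [-20,-25.7,0],"roll": 0,"jaw": 0},
    {"travel": [-17,-21.9,0],"roll": 0,"jaw": 0},
    {"travel": [0,0,0],"roll": 8,"jaw": 0},
    {"travel": [0,0,0],"roll": 8,"jaw": 0},
    {"travel": [0,0,0],"roll": 8,"jaw": 0},
    {"travel": [0,0,0],"roll": 8,"jaw": 0},
    {"travel": [0,0,0],"roll": 8,"jaw": 0},
    {"travel": [0,0,0],"roll": 8,"jaw": 0},
    {"travel": [0,0,0],"roll": 8,"jaw": 0},
    {"travel": [0,0,0],"roll": 8,"jaw": 0}
  ]
}}

```text
clock: 6.9
tool_pos: [0.6087, 0.0917, 0.1645]
orientation: [179.9, -0.1, -117.3]
force: [-0.3, -0.1, -3.3]
opening: 0.0119
gripper_force: 30.0
```

Emit:
{"op": "apply_moves", "data": {
  "targets": [
    {"travel": [0,0,0],"roll": 8,"jaw": 0},
    {"travel": [0,0,0],"roll": 8,"jaw": 0},
    {"travel": [0,0,0],"roll": 8,"jaw": 0},
    {"travel": [0,0,0],"roll": 1.7,"jaw": 0},
    {"travel": [0,0,0],"roll": 0,"jaw": 0},
    {"travel": [0,0,0],"roll": 0,"jaw": 0}
  ]
}}

```text
clock: 7.5
tool_pos: [0.6097, 0.0916, 0.1659]
orientation: [180.0, -0.1, -142.5]
force: [0.2, -0.6, -3.2]
opening: 0.0118
gripper_force: 30.0
```

Emit:
{"op": "apply_moves", "data": {
  "targets": [
    {"travel": [0,0,30],"roll": 0,"jaw": 0},
    {"travel": [0,0,30],"roll": 0,"jaw": 0},
    {"travel": [0,0,10],"roll": 0,"jaw": 0},
    {"travel": [0,0,0],"roll": 0,"jaw": 0},
    {"travel": [0,0,0],"roll": 0,"jaw": 0}
  ]
}}

```text
clock: 8.0
tool_pos: [0.6109, 0.0916, 0.0975]
orientation: [-180.0, 0.0, -142.6]
force: [0.6, -0.1, -2.6]
opening: 0.0117
gripper_force: 30.0
```

```bash
cat > v.py <<'E'
import sys
from h import *
o=ctrl.get_obs();print(o["tool_pos"].round(4),o["orientation"].round(2),o["force"].round(1))
z=o["tool_pos"][2]-.047;P=[o["tool_pos"][0],o["tool_pos"][1],np.radians(o["orientation"][2]+135)]
pf=np.load("p.npy")[1]
out=[]
for n,(x0,y0,w,h) in dict(top=(190,110,100,100),side=(150,150,100,100)).items():
    S=4;a=cv2.resize(ctrl.snapshot(n)[y0:y0+h,x0:x0+w,::-1],None,fx=S,fy=S,interpolation=2)
    for B,p,zz,c in((SQ,P,z,(0,0,255)),([box(-170,0,-20,20,10,40),SLAB[1]],pf,0,(0,255,0))):
        for b in B:
            q=cv2.convexHull(((proj(tf(b,p,zz),n)+.5-[x0,y0])*S-.5).astype(np.float32));cv2.polylines(a,[np.round(q).astype(np.int32)],True,c,1)
    out.append(a)
cv2.imwrite(sys.argv[1],np.hstack(out))
E
python3 v.py pics/c3.png
```

```text
[0.6109 0.0916 0.0975] [-1.7996e+02  5.0000e-02 -1.4262e+02] [ 0.6 -0.1 -2.6]
```

View pics/c3.png

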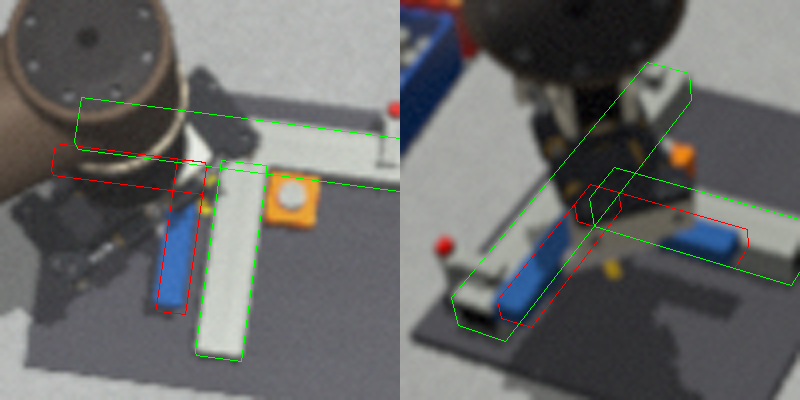

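The images agree that the square sits about 5 mm further in +x in the hand than I assumed. The yaw looks right and there is room before the cross tube. I'll back off 4 mm, lower it, and find the contacts by force.

Emit:
{"op": "apply_moves", "data": {
  "targets": [
    {"travel": [2.8,2.8,0],"roll": 0,"jaw": 0},
    {"travel": [0,0,12],"roll": 0,"jaw": 0},
    {"travel": [0,0,12],"roll": 0,"jaw": 0},
    {"travel": [0,0,8],"roll": 0,"jaw": 0},
    {"travel": [0,0,4],"roll": 0,"jaw": 0},
    {"travel": [0,0,0],"roll": 0,"jaw": 0},
    {"travel": [0,0,0],"roll": 0,"jaw": 0}
  ]
}}

```text
clock: 8.8
tool_pos: [0.6064, 0.0919, 0.0605]
orientation: [-180.0, -0.0, -142.7]
force: [-0.6, -0.2, -3.0]
opening: 0.0119
gripper_force: 30.0
```

Emit:
{"op": "apply_moves", "data": {
  "targets": [
    {"travel": [0,0,1],"roll": 0,"jaw": 0},
    {"travel": [0,0,1],"roll": 0,"jaw": 0},
    {"travel": [0,0,1],"roll": 0,"jaw": 0},
    {"travel": [0,0,0],"roll": 0,"jaw": 0},
    {"travel": [0,0,0],"roll": 0,"jaw": 0}
  ]
}}

```text
clock: 9.3
tool_pos: [0.6063, 0.0919, 0.0576]
orientation: [-180.0, 0.0, -142.7]
force: [-0.9, -0.2, -3.6]
opening: 0.0117
gripper_force: 30.0
```

Emit:
{"op": "apply_moves", "data": {
  "targets": [
    {"travel": [0,0,0.7],"roll": 0,"jaw": 0},
    {"travel": [0,0,0],"roll": 0,"jaw": 0},
    {"travel": [0,0,0],"roll": 0,"jaw": 0}
  ]
}}

```text
clock: 9.6
tool_pos: [0.6064, 0.092, 0.057]
orientation: [-180.0, 0.0, -142.7]
force: [0.5, -0.4, -2.0]
opening: 0.0117
gripper_force: 30.0
```

Emit:
{"op": "apply_moves", "data": {
  "targets": [
    {"travel": [0,0,0.8],"roll": 0,"jaw": 0},
    {"travel": [0,0,0],"roll": 0,"jaw": 0},
    {"travel": [0,0,0],"roll": 0,"jaw": 0}
  ]
}}

```text
clock: 9.9
tool_pos: [0.6064, 0.092, 0.0571]
orientation: [-180.0, 0.0, -142.7]
force: [-2.8, 0.1, 5.5]
opening: 0.0121
gripper_force: 30.0
```

Emit:
{"op": "apply_moves", "data": {
  "targets": [
    {"travel": [1.4,-1.4,-0.4],"roll": 0,"jaw": 0},
    {"travel": [1.4,-1.4,0],"roll": 0,"jaw": 0},
    {"travel": [1.4,-1.4,0],"roll": 0,"jaw": 0},
    {"travel": [1.4,-1.4,0],"roll": 0,"jaw": 0},
    {"travel": [0,0,0],"roll": 0,"jaw": 0},
    {"travel": [0,0,0],"roll": 0,"jaw": 0}
  ]
}}

```text
clock: 10.5
tool_pos: [0.6059, 0.084, 0.0571]
orientation: [-180.0, 0.1, -142.7]
force: [0.8, 0.9, 6.3]
opening: 0.0118
gripper_force: 30.0
```

Emit:
{"op": "apply_moves", "data": {
  "targets": [
    {"travel": [0.7,-0.7,0],"roll": 0,"jaw": 0},
    {"travel": [0.7,-0.7,0],"roll": 0,"jaw": 0},
    {"travel": [0,0,0],"roll": 0,"jaw": 0},
    {"travel": [0,0,0],"roll": 0,"jaw": 0}
  ]
}}

```text
clock: 10.9
tool_pos: [0.6056, 0.0823, 0.057]
orientation: [-180.0, 0.1, -142.7]
force: [0.2, 1.8, 5.4]
opening: 0.0122
gripper_force: 30.0
```

Emit:
{"op": "apply_moves", "data": {
  "targets": [
    {"travel": [0.7,-0.7,0],"roll": 0,"jaw": 0},
    {"travel": [0.7,-0.7,0],"roll": 0,"jaw": 0},
    {"travel": [0,0,0],"roll": 0,"jaw": 0},
    {"travel": [0,0,0],"roll": 0,"jaw": 0}
  ]
}}

```text
clock: 11.3
tool_pos: [0.6053, 0.0804, 0.057]
orientation: [-180.0, 0.1, -142.7]
force: [1.3, 1.8, 6.3]
opening: 0.012
gripper_force: 30.0
```

Emit:
{"op": "apply_moves", "data": {
  "targets": [
    {"travel": [0.7,-0.7,0],"roll": 0,"jaw": 0},
    {"travel": [0,0,0],"roll": 0,"jaw": 0},
    {"travel": [0,0,0],"roll": 0,"jaw": 0}
  ]
}}

```text
clock: 11.6
tool_pos: [0.6052, 0.0794, 0.057]
orientation: [-180.0, 0.1, -142.7]
force: [0.6, 1.6, 5.8]
opening: 0.0117
gripper_force: 30.0
```

Emit:
{"op": "apply_moves", "data": {
  "targets": [
    {"travel": [0.7,-0.7,0],"roll": 0,"jaw": 0},
    {"travel": [0,0,0],"roll": 0,"jaw": 0},
    {"travel": [0,0,0],"roll": 0,"jaw": 0}
  ]
}}

```text
clock: 11.9
tool_pos: [0.6051, 0.0784, 0.057]
orientation: [-180.0, 0.1, -142.7]
force: [1.0, 1.5, 5.7]
opening: 0.0119
gripper_force: 30.0
```

Emit:
{"op": "apply_moves", "data": {
  "targets": [
    {"travel": [0.7,-0.7,0],"roll": 0,"jaw": 0},
    {"travel": [0,0,0],"roll": 0,"jaw": 0},
    {"travel": [0,0,0],"roll": 0,"jaw": 0}
  ]
}}

```text
clock: 12.2
tool_pos: [0.6049, 0.0775, 0.057]
orientation: [-180.0, 0.1, -142.7]
force: [1.1, 1.6, 5.9]
opening: 0.0119
gripper_force: 30.0
```

Emit:
{"op": "apply_moves", "data": {
  "targets": [
    {"travel": [0.7,-0.7,0],"roll": 0,"jaw": 0},
    {"travel": [0,0,0],"roll": 0,"jaw": 0},
    {"travel": [0,0,0],"roll": 0,"jaw": 0}
  ]
}}

```text
clock: 12.5
tool_pos: [0.6049, 0.0771, 0.057]
orientation: [-180.0, 0.1, -142.7]
force: [1.2, 5.4, 5.0]
opening: 0.012
gripper_force: 30.0
```

Emit:
{"op": "apply_moves", "data": {
  "targets": [
    {"travel": [0.7,-0.7,0],"roll": 0,"jaw": 0},
    {"travel": [0,0,0],"roll": 0,"jaw": 0},
    {"travel": [0,0,0],"roll": 0,"jaw": 0}
  ]
}}

```text
clock: 12.8
tool_pos: [0.605, 0.077, 0.0571]
orientation: [180.0, 0.2, -142.7]
force: [-0.7, 9.8, 5.4]
opening: 0.0117
gripper_force: 30.0
```

```bash
python3 v.py pics/c4.png
```

```text
[0.605  0.077  0.0571] [ 179.99    0.19 -142.67] [-0.7  9.8  5.4]
```

View pics/c4.png

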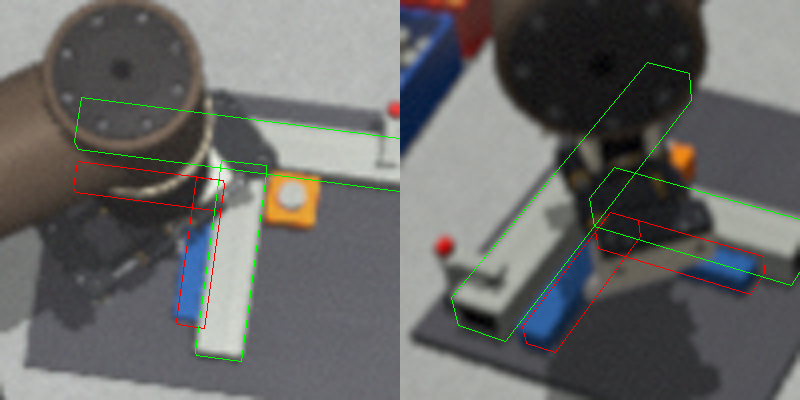

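Contact with the stud: the force in y is about 10 N and the blue leg sits against the stud in the top view. Now sliding along it towards the cross tube.

Emit:
{"op": "apply_moves", "data": {
  "targets": [
    {"travel": [-1.8,-0.9,0],"roll": 0,"jaw": 0},
    {"travel": [-1.4,-1.4,0],"roll": 0,"jaw": 0},
    {"travel": [-1.4,-1.4,0],"roll": 0,"jaw": 0},
    {"travel": [-0.7,-0.7,0],"roll": 0,"jaw": 0},
    {"travel": [0,0,0],"roll": 0,"jaw": 0},
    {"travel": [0,0,0],"roll": 0,"jaw": 0}
  ]
}}

```text
clock: 13.5
tool_pos: [0.6108, 0.0762, 0.0571]
orientation: [180.0, 0.1, -142.7]
force: [-4.4, 8.8, 8.4]
opening: 0.0116
gripper_force: 30.0
```

Emit:
{"op": "apply_moves", "data": {
  "targets": [
    {"travel": [-0.7,-0.7,0],"roll": 0,"jaw": 0},
    {"travel": [0,0,0],"roll": 0,"jaw": 0},
    {"travel": [0,0,0],"roll": 0,"jaw": 0}
  ]
}}

```text
clock: 13.8
tool_pos: [0.6117, 0.0761, 0.057]
orientation: [180.0, 0.1, -142.7]
force: [-3.9, 8.7, 9.5]
opening: 0.0118
gripper_force: 30.0
```

Emit:
{"op": "apply_moves", "data": {
  "targets": [
    {"travel": [-0.7,-0.7,0],"roll": 0,"jaw": 0},
    {"travel": [0,0,0],"roll": 0,"jaw": 0},
    {"travel": [0,0,0],"roll": 0,"jaw": 0}
  ]
}}

```text
clock: 14.1
tool_pos: [0.6126, 0.076, 0.057]
orientation: [179.9, 0.1, -142.7]
force: [-5.3, 8.6, 9.7]
opening: 0.0117
gripper_force: 30.0
```

Emit:
{"op": "apply_moves", "data": {
  "targets": [
    {"travel": [-0.7,-0.7,0],"roll": 0,"jaw": 0},
    {"travel": [0,0,0],"roll": 0,"jaw": 0},
    {"travel": [-0.7,-0.7,0],"roll": 0,"jaw": 0},
    {"travel": [0,0,0],"roll": 0,"jaw": 0},
    {"travel": [0,0,0],"roll": 0,"jaw": 0}
  ]
}}

```text
clock: 14.6
tool_pos: [0.6146, 0.0757, 0.057]
orientation: [179.9, 0.1, -142.7]
force: [-6.0, 8.6, 9.1]
opening: 0.0118
gripper_force: 30.0
```

Emit:
{"op": "apply_moves", "data": {
  "targets": [
    {"travel": [-0.7,-0.7,0],"roll": 0,"jaw": 0},
    {"travel": [0,0,0],"roll": 0,"jaw": 0},
    {"travel": [0,0,0],"roll": 0,"jaw": 0}
  ]
}}

```text
clock: 14.9
tool_pos: [0.6156, 0.0756, 0.0571]
orientation: [179.9, 0.1, -142.7]
force: [-4.9, 8.0, 8.1]
opening: 0.0122
gripper_force: 30.0
```

Emit:
{"op": "apply_moves", "data": {
  "targets": [
    {"travel": [-0.7,-0.7,0],"roll": 0,"jaw": 0},
    {"travel": [0,0,0],"roll": 0,"jaw": 0},
    {"travel": [0,0,0],"roll": 0,"jaw": 0}
  ]
}}

```text
clock: 15.2
tool_pos: [0.6165, 0.0754, 0.057]
orientation: [179.9, 0.1, -142.7]
force: [-5.1, 8.9, 9.1]
opening: 0.0118
gripper_force: 30.0
```

Emit:
{"op": "apply_moves", "data": {
  "targets": [
    {"travel": [-0.7,-0.7,0],"roll": 0,"jaw": 0},
    {"travel": [0,0,0],"roll": 0,"jaw": 0},
    {"travel": [0,0,0],"roll": 0,"jaw": 0}
  ]
}}

```text
clock: 15.5
tool_pos: [0.6166, 0.0754, 0.0571]
orientation: [179.9, -0.0, -142.7]
force: [-9.0, 10.6, 11.8]
opening: 0.012
gripper_force: 30.0
```

Emit:
{"op": "apply_moves", "data": {
  "targets": [
    {"travel": [-0.7,-0.7,0],"roll": 0,"jaw": 0},
    {"travel": [0,0,0],"roll": 0,"jaw": 0},
    {"travel": [0,0,0],"roll": 0,"jaw": 0}
  ]
}}

```text
clock: 15.8
tool_pos: [0.6166, 0.0754, 0.057]
orientation: [179.8, -0.1, -142.7]
force: [-12.8, 12.4, 15.7]
opening: 0.0121
gripper_force: 30.0
```

Emit:
{"op": "apply_moves", "data": {
  "targets": [
    {"travel": [-0.7,-0.7,0],"roll": 0,"jaw": 0},
    {"travel": [0,0,0],"roll": 0,"jaw": 0},
    {"travel": [0,0,0],"roll": 0,"jaw": 0}
  ]
}}

```text
clock: 16.1
tool_pos: [0.6166, 0.0754, 0.057]
orientation: [179.8, -0.1, -142.7]
force: [-16.8, 14.6, 18.5]
opening: 0.0119
gripper_force: 30.0
```

```bash
python3 -c "
from plant import ctrl
o=ctrl.get_obs();print(o['moment'].round(3),o['orientation'].round(3),o['force'].round(1))"; python3 v.py pics/c5.png
```

```text
[ 4.986  5.974 -0.069] [ 1.79794e+02 -1.49000e-01 -1.42694e+02] [-16.8  14.6  18.5]
[0.6166 0.0754 0.057 ] [ 1.7979e+02 -1.5000e-01 -1.4269e+02] [-16.8  14.6  18.5]
```

View pics/c5.png

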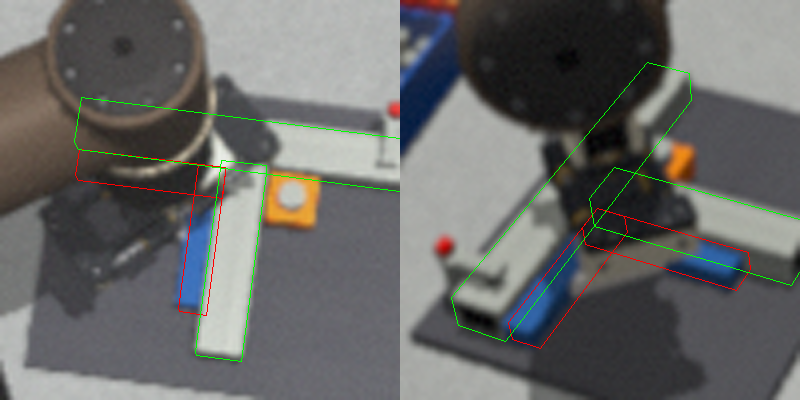

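Emit:
{"op": "apply_moves", "data": {
  "targets": [
    {"travel": [0,0,0],"roll": 0.5,"jaw": 0},
    {"travel": [0,0,0],"roll": 0,"jaw": 0},
    {"travel": [0,0,0],"roll": 0,"jaw": 0}
  ]
}}

```text
clock: 16.5
tool_pos: [0.6166, 0.0754, 0.057]
orientation: [179.8, -0.2, -143.2]
force: [-18.1, 14.4, 18.8]
opening: 0.0115
gripper_force: 30.1
```

```bash
python3 -c "
from plant import ctrl
o=ctrl.get_obs();print(o['moment'].round(3),o['orientation'].round(3),o['force'].round(1))"
```

```text
[5.022 6.025 0.351] [ 1.79802e+02 -1.53000e-01 -1.43157e+02] [-18.1  14.4  18.8]
```

Emit:
{"op": "apply_moves", "data": {
  "targets": [
    {"travel": [0,0,0],"roll": -1.0,"jaw": 0},
    {"travel": [0,0,0],"roll": 0,"jaw": 0},
    {"travel": [0,0,0],"roll": 0,"jaw": 0}
  ]
}}

```text
clock: 16.8
tool_pos: [0.6166, 0.0754, 0.057]
orientation: [179.8, -0.1, -142.2]
force: [-16.4, 14.8, 18.6]
opening: 0.0122
gripper_force: 30.0
```

```bash
python3 -c "
from plant import ctrl
o=ctrl.get_obs();print(o['moment'].round(3),o['orientation'].round(3),o['force'].round(1))"
```

```text
[ 5.026  5.934 -0.352] [ 1.79786e+02 -1.38000e-01 -1.42229e+02] [-16.4  14.8  18.6]
```

The response to ±0.5° of roll is symmetric (about ±0.4 N m) and the TCP doesn't move, so both legs are flush. Restoring the centre yaw, settling, and handing in.

Emit:
{"op": "apply_moves", "data": {
  "targets": [
    {"travel": [0,0,0],"roll": 0.5,"jaw": 0},
    {"travel": [0,0,0],"roll": 0,"jaw": 0},
    {"travel": [0,0,0],"roll": 0,"jaw": 0},
    {"travel": [0,0,0],"roll": 0,"jaw": 0}
  ]
}}

```text
clock: 17.2
tool_pos: [0.6166, 0.0754, 0.057]
orientation: [179.8, -0.1, -142.7]
force: [-17.5, 14.0, 18.5]
opening: 0.0121
gripper_force: 30.0
```

```bash
python3 -c "
from plant import ctrl
o=ctrl.get_obs();print(o['moment'].round(3),o['orientation'].round(3),o['force'].round(1),o['gripper_force'])
print(ctrl.close_job())"
```

```text
[ 5.028  6.024 -0.009] [ 1.79794e+02 -1.48000e-01 -1.42694e+02] [-17.5  14.   18.5] 30.006449818611145
the job is handed in; nothing more can be done
None
```

I handed the job in at about 17 s with the blue square flat in the marked corner, still gripped at 30 N and pressing about 17 N towards the cross tube and 14 N towards the stud by wrist force; the hand-in gave no verdict.

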